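# Pin the sliding paper stop of a printing jig

## Task

Lock the paper stop of the printing jig: take the steel pin by its wooden grip out of its block, put it down through the slot in the metal cover, feel for the hidden hole in the sliding tongue beneath, draw the tongue along with the pin to the slot's closed inner end where the hole in the base lies, and press the pin fully home through all the layers until its collar sits flat on the cover, then let go. Feel for the holes with light pressure, never forcing the pin against the jig (stay under 40 N), and leave the mug, the ink jar and the palette plate where they are.

Things in the scene. Friction and masses are not known exactly. Their poses are not given: they have to be found in the camera images.
- jig: Wooden jig fixed to the table, origin on the table under the base hole, z up. Layers: wooden base 20 mm thick (x +-65, y -135 to +60 mm); plywood tongue 66 mm wide, 8 mm thick (20.5 to 28.5 mm up) sliding along the jig's y; aluminium cover 120 x 120 x 6 mm centred on the origin, top at 35 mm. Upright pins go down through cover slot, tongue hole and base hole
- slot_mid (a point): centre of the slot in the cover, at its top face (35 mm up), axes as the jig's. Slot 11.6 mm wide (jig x) and 30 mm long along jig y: from y = +5.8 (the closed inner end, at the base hole) to y = -24.2 mm in the jig's frame
- base_hole (a point): point on the axis of the base hole (jig x = y = 0) at the level of the cover's top (35 mm up). Hole 11.6 mm across, right through the base: a pin against the slot's inner end is over it to within 1 mm. A spring clip in it, 10 mm above the table, resists the pin's last 8 mm with up to about 10 N
- tongue_top (a point): jig-fixed point on the tongue's top face (28.5 mm up) at jig y = -10.5 mm. The tongue's round 11.6 mm hole is at x = 0 and an unmeasured y between -15 and -6 mm: the tongue was left drawn out to -y. It slides stiffly (4 N) and stays put; a pin in its hole drags it. Its dark wood fence (120 x 14 mm, top 44.5 mm up) stands 101 to 115 mm to -y of its hole
- block: wooden pin block fixed to the table, 60 x 100 x 36 mm (x, y, z), origin under its centre on the table, with three upright holes 13 mm across in a row along y, 32 mm apart; the pin stands loosely in the middle one, its collar on the block's top
- pin_grip (a point): centre of the pin's square wooden grip, 22 x 22 mm (faces along the pin's x and y), 46 mm tall; pin z points up, from tip to grip. Below the grip: a steel collar 22 mm across, 4 mm thick (23 to 27 mm under this point), then a round steel shank 10 mm across, 32 mm long. The pin is 82 mm long in all and weighs 40 to 85 g
- pin_tip (a point): the lower end of the pin's shank, 59 mm under pin_grip and 32 mm under the collar's underside; the end is flat, 6 mm across, with a 2 mm bevel to the 10 mm shank
- mug_mid (a point): white mug, 80 mm across and 80 mm high, standing loose; this point is half-way up on its axis; leave alone
- ink_jar_mid (a point): ink jar with a black lid, 60 mm across and 75 mm high, standing loose; point half-way up; leave alone
- palette_mid (a point): white palette plate, 140 mm across and 18 mm high, lying loose; point half-way up; leave alone
Not all that is in view belongs to the job. What is meant by the part that bears pin_grip is not green, pink or red, and is the smaller of those in its own colour.

How it is judged:
On the way:
1. the pin is lifted out of its block (height (world z) of pin_tip above 0.045 m), for 0.1 s.
At the end, for the whole second after the job is handed in: The pin stands upright (within 0.08 rad) through cover, tongue and base with its collar on the cover: its tip at most 5.5 mm above the table (3 mm when exactly flush) and within 3 mm of the base hole's axis, its grip within 6 mm of that axis, and it has been let go (z of pin_tip in the frame of jig below 0.0055 m and horizontal distance between pin_tip and base_hole below 0.003 m and horizontal distance between pin_grip and base_hole below 0.006 m and angle between the z axis of pin_tip and the z axis of jig, either way round below 0.08 rad); the robot touches nothing.
It fails at once if the pin is forced against the jig with more than 40 N (contact force between pin and jig above 40 N).
It fails at once if the mug is displaced by more than 25 mm (distance of mug_mid from where it was at the start of the episode above 0.025 m).
It fails at once if the ink jar is displaced by more than 25 mm (distance of ink_jar_mid from where it was at the start of the episode above 0.025 m).
It fails at once if the palette plate is displaced by more than 25 mm (distance of palette_mid from where it was at the start of the episode above 0.025 m).
It also fails if it takes over 54 s, if anything falls off the work surface, if the arm or the gripper's body presses on something with over 40 N, if the wrist force passes 120 N, or if a joint passes its speed limit or range.

## Robot

A 6-joint arm with a two-finger parallel gripper is mounted at the origin on the work surface. World frame = base frame: x ahead of the robot, y to its left, z up, the work surface at z = 0. Lengths are in m, angles in rad, forces in N, time in s.
With the tool pointing down it reaches from about 0.25 to 0.85 m from the base axis. Payload 12.5 kg.
Tool frame: the origin (TCP) lies at the very end of the fingers, on their centre line; the grasp point (between the pads) lies 19 mm behind it; x points along the fingers, y is the direction in which the jaws open and shut, and the axes are right-handed (so a half turn about x gives the same grasp; the last joint's range is limited). The gripper opens to 93 mm and grips with 3 to 60 N. Pads are 15 mm wide; open, the fingers measure 128 mm over their backs; the gripper's body (75 mm by 188 mm) begins 65 mm behind the grasp point.
Start: joints at [1.149, 0.351, 1.652, -0, 1.139, -0.085], TCP at [0.182, 0.519, 0.219] pointing down, gripper open.
Joint ranges: [-2.75, 2.75], [-0.79, 2.1], [0.01, 2.65], [-1.57, 4.71], [0.07, 3.14], [-2.87, 2.87]. Speed limits (rad/s): [2.22, 2.22, 2.79, 3.14, 3.14, 3.14].

## Interface

Orientations are given as [roll, pitch, yaw] about the fixed x, y, z axes, in that order (R = Rz(yaw) Ry(pitch) Rx(roll)).
In Python, from station import move_pose, movel, movej, command_gripper, pause, solve_ik, sense, snapshot, calibration, MotionError, hand_in, recognise, spot_point gives the robot as it stands. Calls block until the motion is done:
- move_pose(position, orientation): joint-space move of the TCP to a pose.
- movel(position, velocity=0.15, ori=None): straight line of the TCP; ori=None keeps the orientation; velocity is the mean speed in m/s.
- movej(angles): joint-space move.
- command_gripper(opening, effort=None): finger opening in m; effort is the grip in N (None keeps the last); returns when the fingers have stopped.
- pause(seconds).
- solve_ik(position, orientation): joint angles nearest the present ones, or None.
- sense(): the state.
- snapshot(name): name is "side" or "top"; returns the picture (400x640x3 uint8, blue, green, red); there is no depth.
- calibration(name): a dict with "intrinsics" (3x3 intrinsics, pixels), "k1" (the pictures are not rectified: a ray, as slopes to the right and down, at radius r is drawn at 1 + k1 r^2 times it, then the intrinsics apply), "rvec" (rotation vector, rad) and "tvec" (3), from world to camera coordinates, as OpenCV has them. Camera axes: x right, y down, z forward; pixel columns grow to the right and rows downward; lengths in m; the calibration is good to about 2 mm. A picture is of the moment at which its call begins. calibration takes no time and is no camera call.
A pose or a line that the arm cannot do raises MotionError and nothing moves.
- hand_in(): hands the job in, once; it reports no verdict.
Trained networks look in the newest picture that a camera, given by its name, has taken for a name from the list of things; names that differ only in an ending like _2 or _b are one class to them, and where a whole thing is asked for, a point or a joint stands for the part that bears it (a point fixed in the world has none). Each returns a list of dicts, best first, with "score" (0 to 1); they miss things now and then, are a little off and sometimes report something else, mostly with a low value. They report only what shows in the picture. A call takes as long as a camera call. They do not tell look-alikes from the thing itself.
- recognise(thing, camera): "centre" ([x, y, z] in m, in world coordinates, good to about 4 mm: the middle of the surface that is visible of it).
- spot_point(thing, camera): "centre" ([x, y, z] in m, in world coordinates, good to about 4 mm: a listed point, or the origin of a listed thing).
The state is a dict: "time": time; "joints": joint angles; "dq": joint speeds; "joint_efforts": joint torques, N m; "tool_pos": TCP position; "tool_rot": TCP orientation; "wrist_force": force on the tool from outside, world axes, zero at the start; "ft_torque": the same for the moment, N m; "width": finger opening in m.
Only numpy, scipy, OpenCV 4.12 (cv2) and the standard library are available. Lean on these libraries where they do the work, as an engineer would, in place of code of your own. Each camera call takes 0.05 s, during which the arm holds its last target.

## Working session

There is one attempt and no reset: what is moved stays moved. The work goes in short steps, each a Python script; the robot and the scene stay as the last script left them, time stands still between calls to the robot, and variables do not carry over. Pictures are saved under pics/ and viewed, and the job is handed in when it is done.

```bash
ls; mkdir -p pics
python3 - <<'E'
from station import *
import cv2
for c in ("side","top"):
    im=snapshot(c); cv2.imwrite(f"pics/{c}0.png",im)
    for t in ("jig","slot_mid","base_hole","tongue_top","block","pin_grip","pin_tip","mug_mid","ink_jar_mid","palette_mid"):
        print(c,t,[( [round(float(v),4) for v in d["centre"]],round(d["score"],2)) for d in spot_point(t,c)])
    k=calibration(c); print({a:(b.tolist() if hasattr(b,'tolist') else b) for a,b in k.items()})
s=sense();print(s["time"],s["wrist_force"],s["tool_rot"],s["width"])
E
```

```text
pics
side jig [([0.5729, -0.1123, 0.0019], 0.82)]
side slot_mid [([0.5731, -0.1216, 0.0412], 0.62)]
side base_hole [([0.5704, -0.1131, 0.0395], 0.64)]
side tongue_top [([0.5679, -0.1265, 0.025], 0.75)]
side block [([0.4934, 0.191, -0.0011], 0.79), ([0.5718, -0.1123, 0.0009], 0.47)]
side pin_grip [([0.4962, 0.1936, 0.0623], 0.9), ([0.4752, 0.3132, 0.0836], 0.82), ([0.4036, 0.1631, 0.0622], 0.67), ([0.4018, 0.2476, 0.0799], 0.66), ([0.5907, 0.1613, 0.0564], 0.55)]
side pin_tip [([0.4922, 0.1914, 0.004], 0.77), ([0.4759, 0.3125, -0.0044], 0.76), ([0.5928, 0.1633, -0.0014], 0.74), ([0.3999, 0.248, -0.0034], 0.72)]
side mug_mid [([0.7405, 0.1712, 0.0384], 0.57)]
side ink_jar_mid [([0.7836, 0.0081, 0.0397], 0.81)]
side palette_mid [([0.7746, -0.235, 0.0059], 0.85)]
{'intrinsics': [[437.3407906981608, 0.0, 317.0035726128144], [0.0, 437.3407906981608, 200.4964632878514], [0.0, 0.0, 1.0]], 'k1': -0.009294496858467696, 'rvec': [0.4368259543376161, -2.5526049917954325, 1.4203738903781402], 'tvec': [0.5983424692088753, 0.13914697970365628, 0.8961306192436772]}
top jig [([0.575, -0.1179, -0.0013]
[... 338 characters left out ...]
0.059], 0.72), ([0.4014, 0.2508, 0.0821], 0.52), ([0.586, 0.1638, 0.0577], 0.48)]
top pin_tip [([0.4773, 0.3122, -0.0059], 0.9), ([0.398, 0.2493, -0.0022], 0.64)]
top mug_mid [([0.7457, 0.179, 0.0389], 0.6)]
top ink_jar_mid [([0.7863, 0.004, 0.0401], 0.95)]
top palette_mid [([0.777, -0.2362, 0.0078], 0.57)]
{'intrinsics': [[429.3207785998719, 0.0, 314.7461883208239], [0.0, 429.3207785998719, 201.5058729890162], [0.0, 0.0, 1.0]], 'k1': -0.09885077191957502, 'rvec': [2.0658368886621754, -2.1501297853292107, 0.2309069927917699], 'tvec': [0.058360855236429546, 0.6129478962574435, 0.8767141112374467]}
1.1 [ 0.32017597  0.82794593 -0.43322439] [1.1299661  1.57075003 0.79322509] 0.09284462825907211
```

View pics/side0.png

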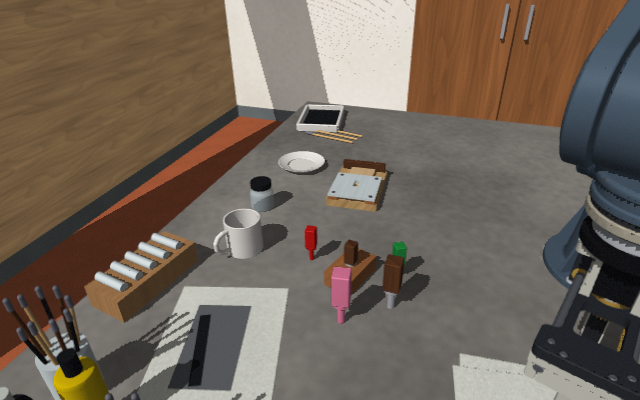

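View pics/top0.png

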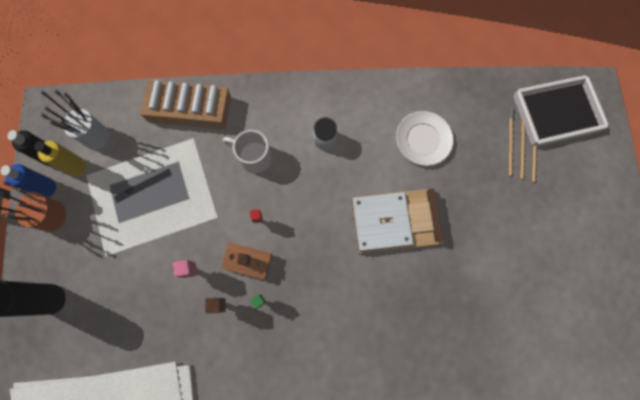

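The top image shows the pin (small brown grip) in the block at about (246,260). The larger brown one at (215,305) is a look-alike. The jig is at about (385,220) with its fence to the right. Next I'll zoom in to get the yaws.

```bash
cat > h.py <<'E'
import numpy as np,cv2
from station import *
def proj(P,c):
    k=calibration(c);R=cv2.Rodrigues(np.array(k["rvec"],float))[0]
    X=np.atleast_2d(P)@R.T+np.array(k["tvec"]).ravel()
    s=X[:,:2]/X[:,2:]; s=s*(1+k["k1"]*(s**2).sum(1,keepdims=True))
    K=np.array(k["intrinsics"]);return s@K[:2,:2].T+K[:2,2]
def unproj(px,z,c):
    k=calibration(c);R=cv2.Rodrigues(np.array(k["rvec"],float))[0];K=np.array(k["intrinsics"])
    d=cv2.undistortPoints(np.array(px,float).reshape(-1,1,2),K,np.array([k["k1"],0,0,0,0.])).reshape(-1,2)
    D=np.c_[d,np.ones(len(d))]@R; o=-R.T@np.array(k["tvec"]).ravel()
    return o+D*((z-o[2])/D[:,2])[:,None]
E
python3 - <<'E'
import cv2
t=cv2.imread("pics/top0.png");s=cv2.imread("pics/side0.png")
def c(im,x,y,w,h,f,n): cv2.imwrite(n,cv2.resize(im[y:y+h,x:x+w],None,fx=f,fy=f,interpolation=cv2.INTER_CUBIC))
c(t,345,180,100,75,8,"pics/jt.png"); c(t,215,235,66,50,12,"pics/bt.png"); c(s,320,155,80,60,10,"pics/js.png"); c(s,315,230,80,60,10,"pics/bs.png")
E
```

```text
(no output)
```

View pics/jt.png

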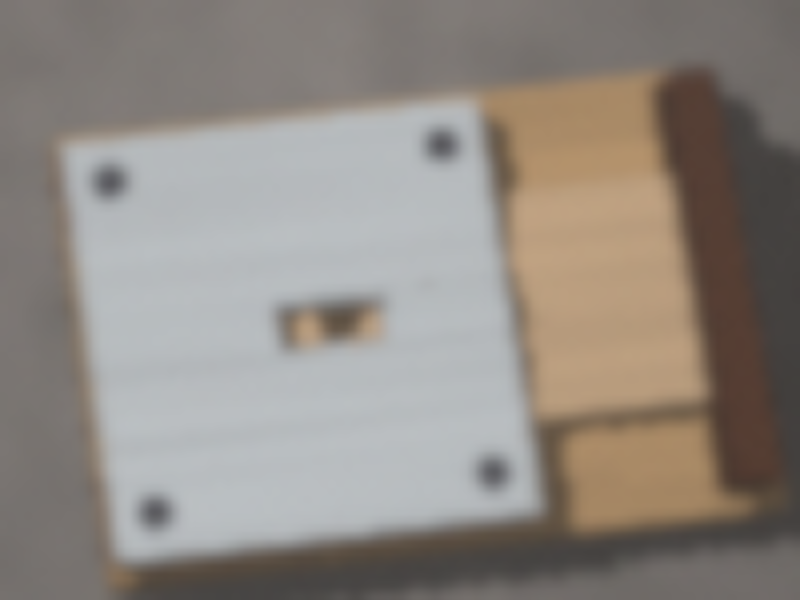

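View pics/bt.png

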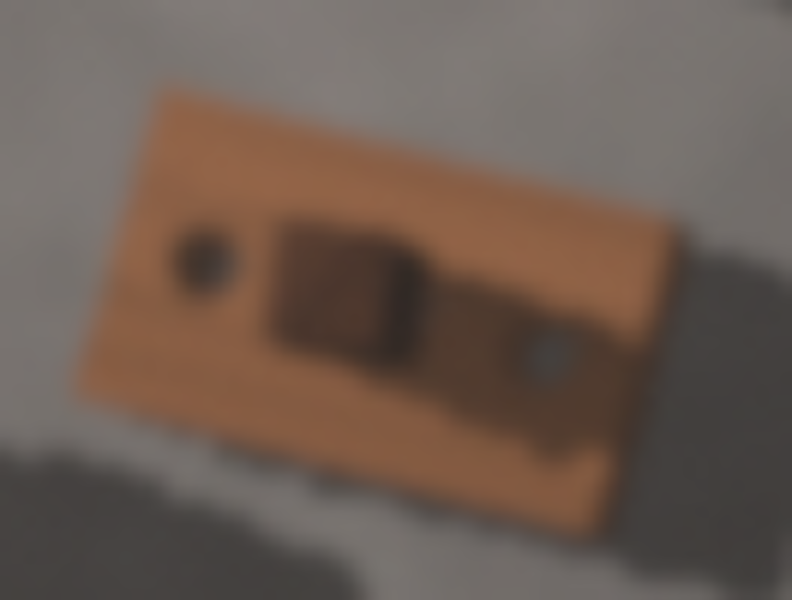

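View pics/js.png

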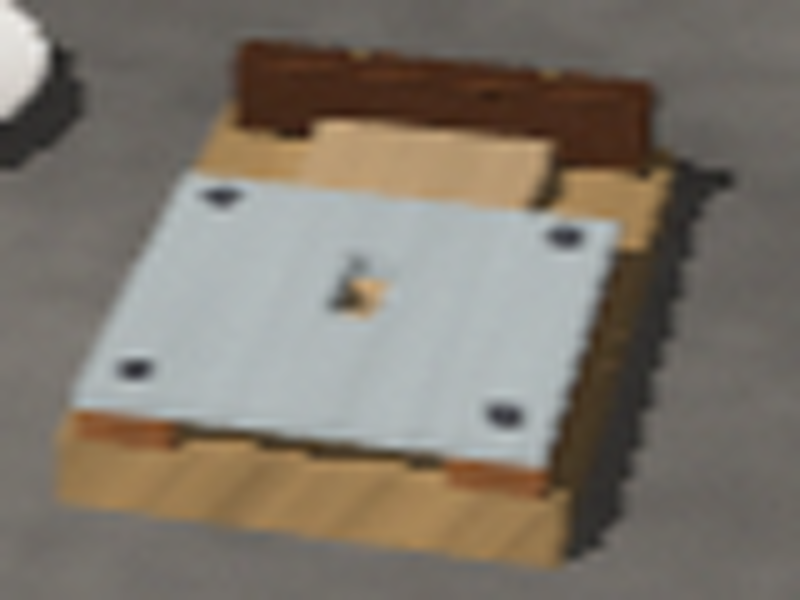

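View pics/bs.png

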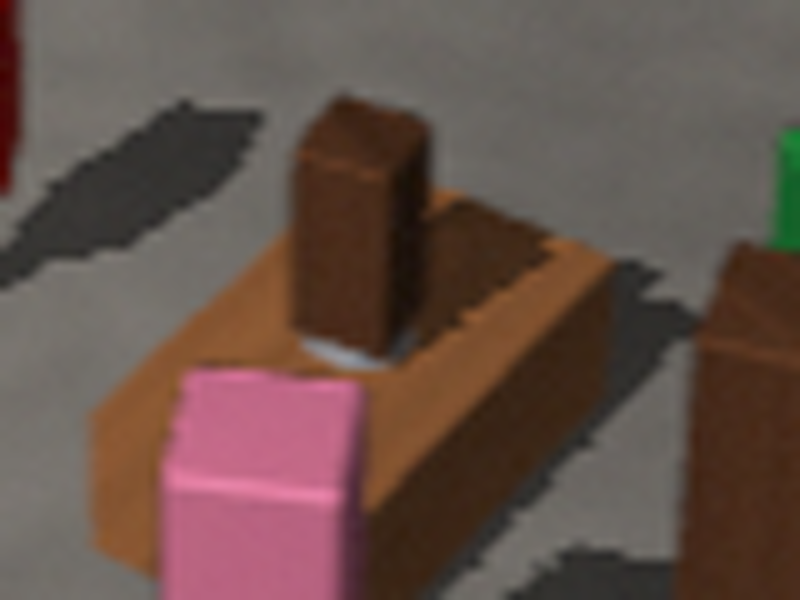

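```bash
cat > fit.py <<'E'
from h import *
def cr(p,x0,y0,f): return np.array([x0,y0])+(np.array(p)+.5)/f-.5
def an(a): return np.degrees(np.arctan2(a[1],a[0]))
for nm,p,x0,y0,f,z,c in [("cover top",[(62,140),(483,98),(545,515),(115,562)],345,180,8,.035,"top"),
 ("screws top",[(109,181),(442,144),(493,472),(155,512)],345,180,8,.035,"top"),
 ("slot top",[(278,305),(383,300),(385,340),(283,349)],345,180,8,.035,"top"),
 ("cover side",[(190,172),(620,222),(545,468),(75,410)],320,155,10,.035,"side"),
 ("screws side",[(221,195),(566,236),(505,415),(135,369)],320,155,10,.035,"side"),
 ("block top",[(165,88),(688,218),(600,538),(80,395)],215,235,12,.036,"top"),
 ("grip top",[(285,222),(390,240),(375,362),(275,345)],215,235,12,.086,"top"),
 ("grip side",[(340,95),(430,125),(388,178),(297,150)],315,230,10,.086,"side")]:
    P=unproj(cr(p,x0,y0,f),z,c); e=np.roll(P,-1,0)-P
    print(nm,P.mean(0).round(4),"len",(np.linalg.norm(e,axis=1)*1e3).round(1),"ang",[round(an(v),1) for v in e])
    if "slot" in nm: print(P.round(4))
print(unproj(cr([(203,262),(548,355)],215,235,12),.036,"top").round(4))
E
python3 fit.py
```

```text
cover top [ 0.5721 -0.1169  0.035 ] len [121.8 120.5 121.5 120.9] ang [np.float64(-86.5), np.float64(-176.4), np.float64(93.7), np.float64(3.7)]
screws top [ 0.5723 -0.1165  0.035 ] len [96.2 94.8 95.9 95. ] ang [np.float64(-85.9), np.float64(-175.9), np.float64(94.3), np.float64(4.3)]
slot top [ 0.5725 -0.1256  0.035 ] len [29.9 11.5 29.1 12.6] ang [np.float64(-89.6), np.float64(178.4), np.float64(92.7), np.float64(2.4)]
[[ 0.5785 -0.1106  0.035 ]
 [ 0.5787 -0.1405  0.035 ]
 [ 0.5672 -0.1402  0.035 ]
 [ 0.5658 -0.1111  0.035 ]]
cover side [ 0.5704 -0.1092  0.035 ] len [118.9 129.3 118.6 130.9] ang [np.float64(-176.1), np.float64(94.8), np.float64(4.7), np.float64(-85.1)]
screws side [ 0.5723 -0.115   0.035 ] len [94.8 95.6 95.1 96.5] ang [np.float64(-176.3), np.float64(94.4), np.float64(4.3), np.float64(-85.8)]
block top [0.4945 0.1901 0.036 ] len [101.1  60.5 100.1  58.6] ang [np.float64(-106.0), np.float64(163.3), np.float64(72.9), np.float64(-15.7)]
grip top [0.4934 0.1911 0.086 ] len [18.9 21.4 17.9 21.5] ang [np.float64(-101.7), np.float64(172.4), np.float64(78.5), np.float64(-5.0)]
grip side [0.4941 0.1955 0.086 ] len [19.7 18.9 19.2 19.8] ang [np.float64(168.9), np.float64(80.6), np.float64(-8.6), np.float64(-98.1)]
[[0.5043 0.2233 0.036 ]
 [0.4849 0.1596 0.036 ]]
```

Everything agrees on three poses:
- **Jig:** origin about (0.572, -0.116), yaw about 4.1°.
- **Pin:** about (0.494, 0.192), grip faces at about -9°.
- **Slot:** centre about (0.573, -0.1255).

Grasp next, with the jaws along the pin's y.

```bash
cat >> h.py <<'E'
def down(a): return [np.radians(90-a),np.pi/2,0]
def st(m=""):
    s=sense();print(m,"t%.2f"%s["time"],"p",np.round(s["tool_pos"],4),"F",np.round(s["wrist_force"],2),"T",np.round(s["ft_torque"],2),"w%.4f"%s["width"]);return s
E
python3 - <<'E'
from h import *
o=down(81)
command_gripper(0.055,30)
st()
move_pose([.494,.192,.16],o); st("above")
movel([.494,.192,.046],0.12,o); st("down")
command_gripper(0.0,30); s=st("grip")
movel([.494,.192,.066],0.05); st("up20")
movel([.494,.192,.146],0.15); st("up")
for c in("side","top"): cv2.imwrite(f"pics/{c}1.png",snapshot(c))
a=cv2.imread("pics/side1.png")[130:290,270:430];b=cv2.imread("pics/top1.png")[180:340,180:340]
cv2.imwrite("pics/g1.png",cv2.resize(np.hstack([a,b]),None,fx=2.5,fy=2.5,interpolation=2))
E
```

```text
t1.89 p [0.1817 0.5191 0.2187] F [ 0.71  0.05 -0.96] T [-0.01 -0.    0.05] w0.0551
above t3.56 p [0.4938 0.1927 0.1601] F [0.51 1.36 0.55] T [ 0.02 -0.02  0.01] w0.0553
down t4.66 p [0.4944 0.1922 0.0466] F [ 0.4  -0.62  0.28] T [ 0.01  0.03 -0.01] w0.0550
grip t5.28 p [0.494  0.192  0.0461] F [-1.11 -0.04  0.75] T [ 0.01  0.12 -0.04] w0.0218
up20 t5.83 p [0.4941 0.192  0.0662] F [-0.37 -0.66 -0.7 ] T [0.02 0.06 0.04] w0.0219
up t6.52 p [0.4935 0.1918 0.1452] F [ 0.11  0.41 -0.77] T [-0.01  0.   -0.03] w0.0218
```

View pics/g1.png

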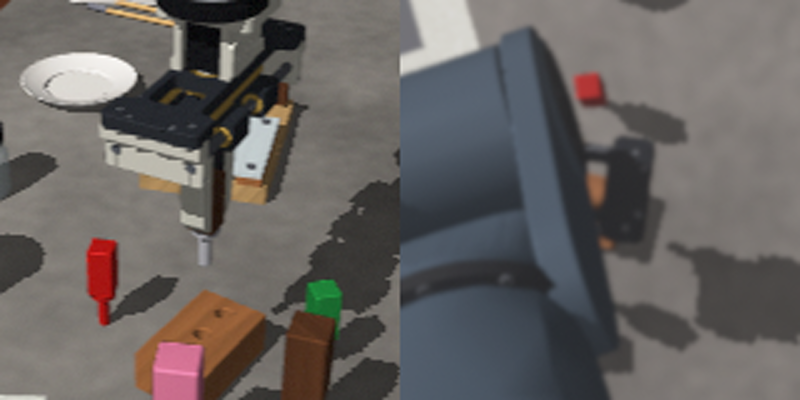

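Run:
```python
from h import *
p=np.array([.4935,.1918,.1452]);u=np.array([np.sin(np.radians(81)),-np.cos(np.radians(81)),0])
for d in(-.003,0,.003): print(d,proj([p+d*u-[0,0,.0421],p+d*u-[0,0,.014]],"side").round(2))
im=cv2.imread("pics/side1.png");cv2.imwrite("pics/z1.png",cv2.resize(im[200:240,330:370],None,fx=14,fy=14,interpolation=2))
k=calibration("side");R=cv2.Rodrigues(np.array(k["rvec"]))[0];print(-R.T@np.array(k["tvec"]))
```

```text
-0.003 [[353.35 235.45]
 [353.7  223.36]]
0 [[351.93 235.02]
 [352.25 222.94]]
0.003 [[350.52 234.6 ]
 [350.81 222.52]]
[0.31357897 0.84956917 0.60027172]
```

View pics/z1.png

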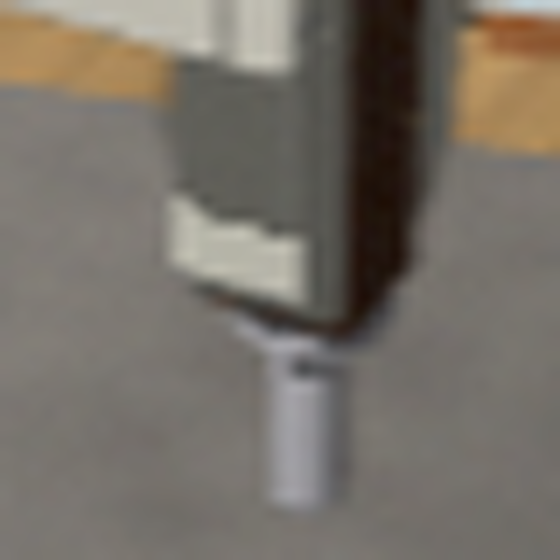

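Run:
```python
from h import *
def cr(p,x0,y0,f): return np.array([x0,y0])+(np.array(p)+.5)/f-.5
o=np.array([.5723,-.1163,0]);a=np.radians(4.1);R=np.array([[np.cos(a),np.sin(a)],[-np.sin(a),np.cos(a)]])
def J(p,z,c="top",x0=345,y0=180,f=8): return ((unproj(cr(p,x0,y0,f),z,c)-o)[:,:2]@R.T*1e3).round(1).tolist()
print("fence outer",J([(715,75),(775,480)],.0445),"inner",J([(672,80),(735,490)],.0445))
print("fence side top back",J([(242,40),(655,82)],.0445,"side",320,155,10))
print("hole top",J([(322,325),(338,325),(358,325)],.0285), "slot ends",J([(280,325),(384,325)],.035))
print("hole side",J([(345,298)],.0285,"side",320,155,10))
im=cv2.imread("pics/top0.png");cv2.imwrite("pics/z2.png",cv2.resize(im[210:230,372:400],None,fx=24,fy=24,interpolation=0))
im=cv2.imread("pics/side0.png");cv2.imwrite("pics/z3.png",cv2.resize(im[175:191,345:365],None,fx=24,fy=24,interpolation=0))
```

```text
fence outer [[56.8, -127.2], [-59.7, -124.4]] inner [[56.7, -114.6], [-61.2, -112.7]]
fence side top back [[59.3, -122.6], [-58.9, -123.9]]
hole top [[0.5, -7.5], [-0.0, -12.0], [-0.7, -17.7]] slot ends [[0.8, 5.5], [-2.5, -23.8]]
hole side [[5.4, -10.6]]
```

View pics/z2.png

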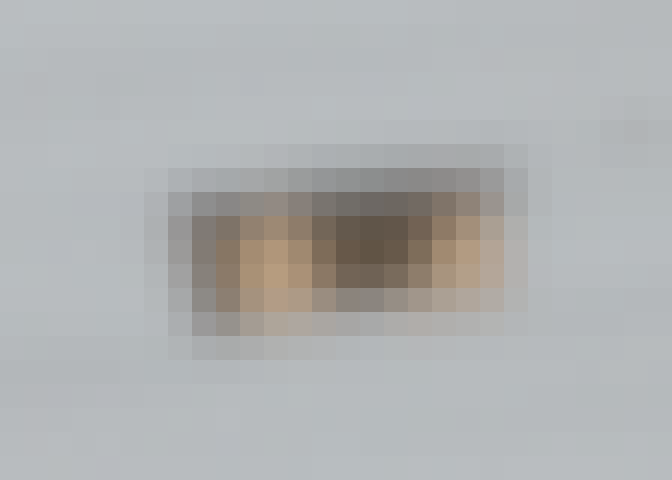

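View pics/z3.png

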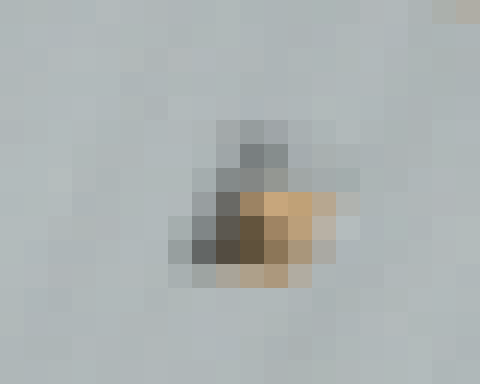

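```bash
cat >> h.py <<'E'
JO=np.array([.5723,-.1163]);JA=np.radians(4.1)
OJ=down(94.1)
TIP=.0421   # tip below TCP
def jp(x,y,ztip):  # jig coords mm (tip), ztip mm -> TCP
    c,s=np.cos(JA),np.sin(JA);x=x/1e3;y=y/1e3
    return [JO[0]+c*x-s*y,JO[1]+s*x+c*y,ztip/1e3+TIP]
def jf(v):
    c,s=np.cos(JA),np.sin(JA);return np.array([c*v[0]+s*v[1],-s*v[0]+c*v[1],v[2]])
def js(m=""):
    s=sense();p=np.array(s["tool_pos"])-[JO[0],JO[1],TIP];F=jf(s["wrist_force"])
    print(m,"t%.2f"%s["time"],"jig mm",(jf(p)*1e3).round(2),"F",F.round(1),"T",jf(s["ft_torque"]).round(2));return F,s
def lower(x,y,z0,z1,step=1.0,lim=4.0,v=.03):
    z=z0
    while z>z1:
        z=max(z1,z-step);movel(jp(x,y,z),v,OJ)
        F,s=js("z%.1f"%z)
        if F[2]>lim: return z,True
    return z,False
E
python3 - <<'E'
from h import *
move_pose(jp(-.8,-11,60),OJ); js("over")
movel(jp(-.8,-11,39),.1,OJ); js()
for c in("side","top"): cv2.imwrite(f"pics/{c}2.png",snapshot(c))
print(lower(-.8,-11,39,31,1.0,3.5))
a=cv2.imread("pics/side2.png")[130:210,310:410]
cv2.imwrite("pics/g2.png",cv2.resize(a,None,fx=8,fy=8,interpolation=2))
E
```

```text
over t7.88 jig mm [ -0.74 -10.09  59.95] F [ 0.3 -0.7  0.6] T [ 0.07 -0.04  0.04]
 t8.23 jig mm [ -0.94 -10.3   38.67] F [ 0.6 -1.  -0.8] T [ 0.01 -0.03  0.03]
z38.0 t8.58 jig mm [ -0.7  -11.03  38.25] F [-0.   0.5 -0.1] T [0.08 0.02 0.05]
z37.0 t8.83 jig mm [ -0.85 -11.02  36.98] F [ 0.4  0.5 -0.5] T [ 0.04 -0.03  0.01]
z36.0 t9.08 jig mm [ -0.86 -10.97  35.9 ] F [-0.5  0.5 -0.9] T [0.   0.07 0.01]
z35.0 t9.33 jig mm [ -0.85 -11.    34.92] F [ 0.1  0.4 -1.2] T [0.06 0.01 0.02]
z34.0 t9.58 jig mm [ -0.85 -10.96  33.92] F [-0.3 -0.  -0.7] T [0.06 0.03 0.01]
z33.0 t9.83 jig mm [ -0.85 -10.97  32.93] F [ 0.7  0.2 -1.1] T [ 0.06  0.03 -0.05]
z32.0 t10.08 jig mm [ -0.84 -10.98  31.93] F [ 0.3 -0.1  0. ] T [ 0.03  0.01 -0.05]
z31.0 t10.33 jig mm [ -0.86 -10.97  30.92] F [ 0.4 -0.7  0.1] T [ 0.01 -0.01  0.01]
(31, False)
```

View pics/g2.png

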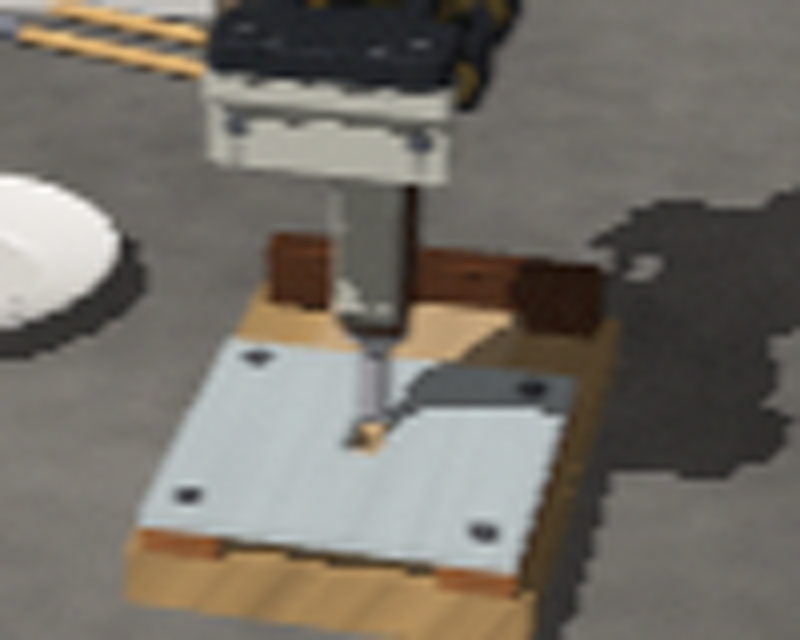

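The tip is in the slot, 4 mm below the cover's top, with no contact. I'll keep lowering to feel for the tongue.

Run:
```python
from h import *
print(lower(-.8,-11,31,22,0.7,3.5))
```

```text
z30.3 t10.58 jig mm [ -0.87 -10.97  30.22] F [ 0.2  0.1 -0.5] T [0.02 0.06 0.  ]
z29.6 t10.83 jig mm [ -0.82 -11.    29.56] F [-0.4 -0.3 -0.7] T [0.03 0.02 0.01]
z28.9 t11.08 jig mm [ -0.84 -10.99  28.86] F [ 0.8  0.3 -0.6] T [-0.01  0.05  0.  ]
z28.2 t11.33 jig mm [ -0.82 -10.98  28.14] F [ 0.2  0.  -1. ] T [ 0.    0.05 -0.01]
z27.5 t11.58 jig mm [ -0.82 -11.01  27.45] F [-0.2 -0.  -0.9] T [ 0.03 -0.02  0.02]
z26.8 t11.83 jig mm [ -0.72 -11.07  26.86] F [-0.9 -0.7  0.1] T [-0.03  0.05  0.  ]
z26.1 t12.08 jig mm [ -0.61 -11.18  26.33] F [-0.7 -0.6  3.5] T [-0.17  0.06 -0.07]
(26.100000000000005, True)
```

Run:
```python
from h import *
for x,y in [(-.6,-11.4),(-.5,-11.8),(-.5,-12.2)]:
    movel(jp(x,y,26.1),.03,OJ); F,s=js(f"{x},{y}")
    if F[2]<1: break
print(lower(x,y,26.1,23,0.7,4))
```

```text
-0.6,-11.4 t12.33 jig mm [ -0.6  -11.54  25.99] F [ 0.2 -1.9  0.4] T [-0.37 -0.12  0.03]
z25.4 t12.58 jig mm [ -0.55 -11.55  25.35] F [ 0.5 -2.4  0. ] T [-0.6  -0.14 -0.03]
z24.7 t12.83 jig mm [ -0.53 -11.53  24.7 ] F [ 0.2 -3.5  0.4] T [-0.82 -0.1   0.01]
z24.0 t13.08 jig mm [ -0.53 -11.49  24.01] F [ 0.4 -3.6  1. ] T [-0.86 -0.1  -0.  ]
z23.3 t13.33 jig mm [ -0.54 -11.43  23.28] F [ 0.6 -4.9  1.7] T [-0.88 -0.21 -0.05]
z23.0 t13.58 jig mm [ -0.55 -11.42  23.04] F [ 0.7 -3.9  1.3] T [-0.86 -0.17  0.06]
(23, False)
```

The pin is in the tongue's hole: the tip is at 23 mm with only about 4 N of side load. Now I'll drag it to +y.

Run:
```python
from h import *
y=-11.4
while y<3:
    y+=1.4 if y<-2.5 else .6
    movel(jp(-.55,y,22.6),.03,OJ); F,s=js("y%.1f"%y)
    if F[1]<-9 or abs(F[0])>8 or abs(F[2])>8: break
for c in("side",): cv2.imwrite(f"pics/{c}3.png",snapshot(c))
a=cv2.imread("pics/side3.png")[130:210,310:410]
cv2.imwrite("pics/g3.png",cv2.resize(a,None,fx=8,fy=8,interpolation=2))
```

```text
y-10.0 t13.83 jig mm [-0.57 -9.82 22.55] F [ 0.8 -3.5  1.5] T [-0.66 -0.2   0.03]
y-8.6 t14.08 jig mm [-0.53 -8.4  22.58] F [ 0.8 -3.3  1.1] T [-0.62 -0.18  0.  ]
y-7.2 t14.33 jig mm [-0.56 -7.04 22.55] F [ 0.1 -2.6  1. ] T [-0.61 -0.2   0.01]
y-5.8 t14.58 jig mm [-0.54 -5.7  22.59] F [ 1.  -3.   1.3] T [-0.61 -0.27  0.  ]
y-4.4 t14.83 jig mm [-0.57 -4.28 22.56] F [ 1.9 -2.5  1.1] T [-0.64 -0.28 -0.04]
y-3.0 t15.08 jig mm [-0.61 -2.84 22.53] F [ 1.3 -2.7  0.2] T [-0.65 -0.2   0.01]
y-1.6 t15.33 jig mm [-0.58 -1.48 22.56] F [ 0.6 -3.4  0.7] T [-0.66 -0.18 -0.  ]
y-1.0 t15.58 jig mm [-0.57 -0.97 22.59] F [ 0.6 -2.9  1.4] T [-0.69 -0.17 -0.  ]
y-0.4 t15.83 jig mm [-0.58 -0.38 22.6 ] F [ 0.8 -3.   0.4] T [-0.8  -0.15 -0.06]
y0.2 t16.08 jig mm [-0.54  0.24 22.61] F [ 0.7 -4.2  1.3] T [-0.74 -0.21 -0.02]
y0.8 t16.33 jig mm [-0.55  0.84 22.61] F [ 1.2 -4.   1.1] T [-0.69 -0.17 -0.04]
y1.4 t16.58 jig mm [-0.56  1.29 22.62] F [ 0.6 -5.   0.1] T [-1.09 -0.14 -0.04]
y2.0 t16.83 jig mm [-0.53  1.48 22.63] F [ 0.1 -8.5  0.1] T [-1.64 -0.04 -0.03]
y2.6 t17.08 jig mm [-0.55  1.64 22.6 ] F [  0.4 -10.1  -0.5] T [-2.24 -0.04  0.06]
```

View pics/g3.png

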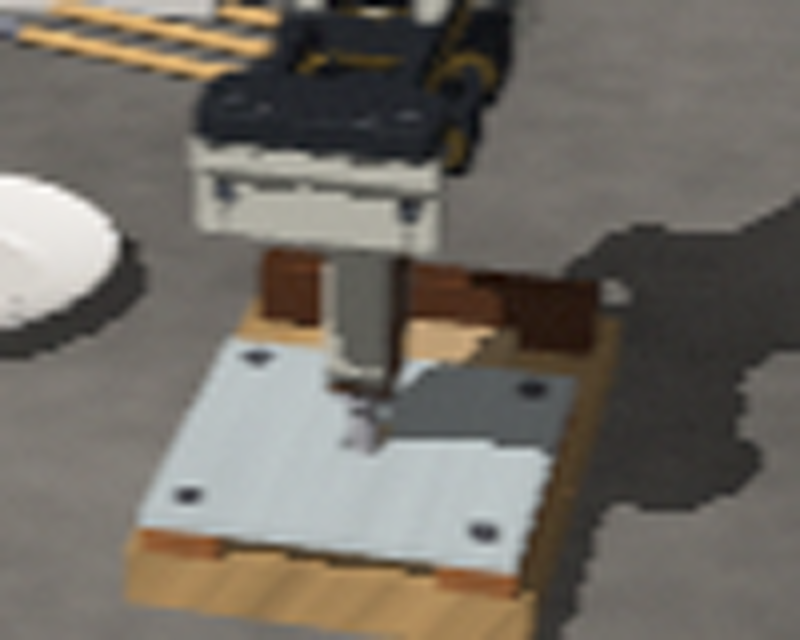

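The pin met the slot's end at commanded y of about 1.3. I'll relax slightly and lower into the base hole.

Run:
```python
from h import *
movel(jp(-.55,0.7,22.6),.03,OJ); js("relax")
print(lower(-.55,0.7,22.6,12,0.9,4.5))
```

```text
relax t17.38 jig mm [-0.94  1.11 22.31] F [-0.5 -0.5 -0.1] T [-0.21  0.07 -0.  ]
z21.7 t17.63 jig mm [-0.7   1.07 21.54] F [-0.1 -0.1 -0.3] T [ 0.03  0.04 -0.01]
z20.8 t17.88 jig mm [-0.63  0.81 20.68] F [ 0.2  0.3 -0.6] T [ 0.03  0.01 -0.02]
z19.9 t18.13 jig mm [-0.61  0.71 19.84] F [-0.1  0.3 -0.2] T [0.03 0.03 0.03]
z19.0 t18.38 jig mm [-0.6   0.72 18.93] F [-0.   0.5 -1. ] T [0.03 0.06 0.04]
z18.1 t18.63 jig mm [-0.58  0.69 18.04] F [-0.5  1.1  0.1] T [-0.    0.01  0.01]
z17.2 t18.88 jig mm [-0.58  0.72 17.15] F [ 0.3 -0.3 -0.4] T [ 0.06 -0.03 -0.  ]
z16.3 t19.13 jig mm [-0.58  0.7  16.24] F [-0.6  0.2 -0.6] T [-0.01  0.03 -0.  ]
z15.4 t19.38 jig mm [-0.57  0.71 15.33] F [ 0.7 -0.3 -0.7] T [ 0.01 -0.    0.05]
z14.5 t19.63 jig mm [-0.59  0.71 14.45] F [-0.4  0.3 -0.5] T [ 0.    0.06 -0.03]
z13.6 t19.88 jig mm [-0.58  0.7  13.53] F [-0.6  0.3 -0.2] T [-0.01  0.02 -0.06]
z12.7 t20.13 jig mm [-0.58  0.69 12.64] F [ 1.1 -0.5 -0.6] T [ 0.07 -0.01  0.04]
z12.0 t20.38 jig mm [-0.57  0.71 11.97] F [-0.2  0.5 -0. ] T [ 0.03  0.   -0.06]
(12, False)
```

It's in the base hole with no side load. Now press through the clip.

Run:
```python
from h import *
print(lower(-.55,0.7,12,2.0,0.8,17))
```

```text
z11.2 t20.63 jig mm [-0.59  0.72 11.15] F [ 0.5 -0.2 -1.3] T [-0.    0.02 -0.04]
z10.4 t20.88 jig mm [-0.64  0.69 10.39] F [-1.2 -0.4  0.4] T [-0.01  0.17 -0.  ]
z9.6 t21.13 jig mm [-0.8   0.73  9.45] F [-1.9 -0.4 -0.6] T [-0.03  0.39 -0.  ]
z8.8 t21.38 jig mm [-0.87  0.76  8.62] F [-2.4 -0.3  0.2] T [-0.06  0.57 -0.06]
z8.0 t21.63 jig mm [-0.93  0.75  7.7 ] F [-3.4 -0.6 -0.8] T [-0.18  0.7  -0.04]
z7.2 t21.88 jig mm [-0.83  0.78  6.96] F [-3.9  0.1 -1. ] T [-0.09  0.84 -0.  ]
z6.4 t22.13 jig mm [-0.81  0.79  6.11] F [-3.3  0.2 -2.4] T [-0.14  0.87 -0.  ]
z5.6 t22.38 jig mm [-0.7   0.74  5.45] F [-3.  -0.9 -1.7] T [-0.2   0.9  -0.03]
z4.8 t22.63 jig mm [-0.59  0.73  4.75] F [-4.3 -0.7 -0.5] T [-0.11  0.96 -0.04]
z4.0 t22.88 jig mm [-0.66  0.72  3.9 ] F [-4.6 -1.2 -0.7] T [-0.08  1.   -0.03]
z3.2 t23.13 jig mm [-0.64  0.73  3.06] F [-5.  -1.1 -1.3] T [-0.13  1.   -0.02]
z2.4 t23.38 jig mm [-0.6   0.74  2.98] F [-8.2  0.8  7.2] T [ 0.11  1.62 -0.01]
z2.0 t23.63 jig mm [-0.58  0.7   2.96] F [-8.8  1.3 12.5] T [0.3  1.91 0.02]
(2.0, False)
```

Run:
```python
from h import *
movel(jp(-1.2,0.7,2.4),.03,OJ); js("relax")
for c in("side",): cv2.imwrite(f"pics/{c}4.png",snapshot(c))
command_gripper(0.05,30); js("open")
movel(jp(-1.2,0.7,70),.12,OJ); js("up")
for c in("side","top"): cv2.imwrite(f"pics/{c}5.png",snapshot(c))
a=[cv2.imread(f"pics/side{i}.png")[140:215,315:395] for i in(4,5)]
cv2.imwrite("pics/g5.png",cv2.resize(np.hstack(a),None,fx=5,fy=5,interpolation=2))
```

```text
relax t23.88 jig mm [-0.99  0.71  2.97] F [-5.9 -0.1  6.4] T [ 0.16  1.31 -0.02]
open t24.60 jig mm [-1.17  0.68  2.37] F [-0.2  0.  -0.6] T [ 0.08 -0.03  0.01]
up t25.32 jig mm [-1.55  0.81 69.46] F [-0.2 -0.8  0. ] T [ 0.04  0.06 -0.01]
```

View pics/g5.png

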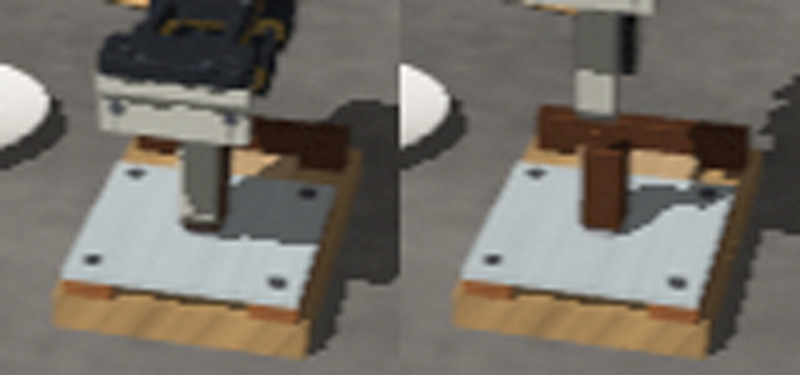

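Run:
```python
from h import *
movel([.5,0.02,.2],.2); 
im=snapshot("side"); cv2.imwrite("pics/side6.png",im); t=snapshot("top"); cv2.imwrite("pics/top6.png",t)
for c in("side","top"):
  for n in("pin_grip","pin_tip","mug_mid","ink_jar_mid","palette_mid","base_hole"):
    print(c,n,[(np.round(d["centre"],4).tolist(),round(d["score"],2)) for d in spot_point(n,c)][:5])
f=12;x0,y0=335,160
a=cv2.resize(im[y0:y0+40,x0:x0+40],None,fx=f,fy=f,interpolation=2)
def pt(P): return [tuple(int(v) for v in (q-[x0,y0]+.5)*f) for q in proj(P,"side")]
b=a.copy()
P=np.array([[*JO,z] for z in(.035,.039,.085)])+[0,0,0]
for q in pt(P): cv2.circle(b,q,3,(0,255,0),-1)
cv2.imwrite("pics/g6.png",cv2.resize(np.hstack([a,b]),None,fx=.8,fy=.8)); st()
```

```text
side pin_grip [([0.5899, 0.1634, 0.0584], 0.67), ([0.573, -0.1151, 0.0615], 0.62), ([0.4761, 0.3169, 0.0803], 0.62), ([0.401, 0.2484, 0.0827], 0.59)]
side pin_tip [([0.3991, 0.2493, -0.0048], 0.86), ([0.4776, 0.3128, -0.0013], 0.71), ([0.5709, -0.1183, 0.0004], 0.63), ([0.5893, 0.1634, -0.0015], 0.63)]
side mug_mid [([0.7398, 0.1709, 0.0387], 0.95)]
side ink_jar_mid [([0.787, 0.0049, 0.0425], 0.87)]
side palette_mid [([0.7753, -0.2366, 0.0038], 0.67)]
side base_hole [([0.5723, -0.1156, 0.0359], 0.74), ([0.5727, -0.118, 0.0632], 0.27)]
top pin_grip [([0.4775, 0.3134, 0.082], 0.73), ([0.4066, 0.1622, 0.0603], 0.6), ([0.4013, 0.2475, 0.0815], 0.55), ([0.5917, 0.164, 0.0577], 0.54)]
top pin_tip [([0.4789, 0.3117, -0.0018], 0.91), ([0.3989, 0.2478, -0.0029], 0.89)]
top mug_mid [([0.7458, 0.1796, 0.0395], 0.96)]
top ink_jar_mid [([0.7853, 0.0069, 0.0393], 0.63)]
top palette_mid [([0.7759, -0.2338, 0.0066], 0.57)]
top base_hole [([0.5749, -0.1145, 0.037], 0.67)]
 t27.15 p [0.5  0.02 0.2 ] F [0.75 0.33 0.31] T [ 0.04 -0.02 -0.02] w0.0502
```

View pics/g6.png

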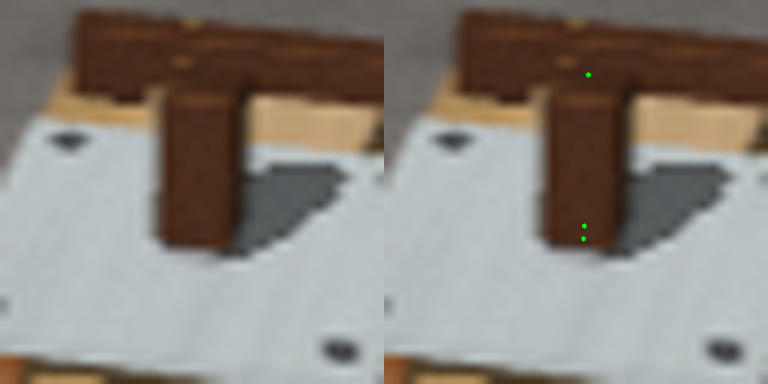

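View pics/top6.png

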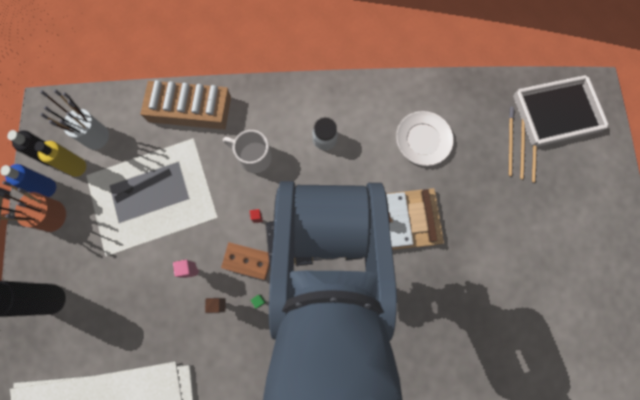

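The pin looks upright and flush, and nothing else has moved. To confirm the height, I'll press lightly on the grip's top with the fingers closed. If it's flush, contact should come at z = 0.085.

Run:
```python
from h import *
command_gripper(0.0,20)
p=jp(0,0.2,0)[:2]
move_pose([*p,.13],OJ); movel([*p,.09],.08,OJ); st()
z=.09
while z>.082:
    z-=.0008; movel([*p,z],.02,OJ); s=st("%.4f"%z)
    if s["wrist_force"][2]>10: break
movel([*p,.14],.1,OJ)
movel([.5,0.02,.2],.2); command_gripper(0.05)
im=snapshot("side"); cv2.imwrite("pics/side7.png",im)
cv2.imwrite("pics/g7.png",cv2.resize(im[140:220,310:410],None,fx=7,fy=7,interpolation=2)); st()
```

```text
t29.43 p [ 0.5724 -0.1161  0.0899] F [-0.72 -0.6   0.07] T [ 0.01 -0.01 -0.01] w0.0003
0.0892 t29.68 p [ 0.5724 -0.1162  0.0895] F [-0.11  0.41 -0.26] T [ 0.06  0.01 -0.01] w0.0006
0.0884 t29.93 p [ 0.5723 -0.1161  0.0884] F [ 0.07 -0.91  0.29] T [-0.02  0.03 -0.03] w0.0005
0.0876 t30.18 p [ 0.5723 -0.1161  0.0875] F [-0.8  -0.49  0.1 ] T [ 0.02  0.03 -0.03] w0.0003
0.0868 t30.43 p [ 0.5722 -0.1161  0.0867] F [-0.64  0.21 -0.57] T [0.08 0.01 0.01] w0.0004
0.0860 t30.68 p [ 0.5723 -0.1161  0.0859] F [-0.8   1.64  0.42] T [ 0.03 -0.02 -0.01] w0.0002
0.0852 t30.93 p [ 0.5724 -0.1162  0.0853] F [-1.38 -0.01  2.05] T [-0.    0.05  0.03] w0.0005
0.0844 t31.18 p [ 0.5726 -0.1163  0.0852] F [-2.31  0.64  9.09] T [0.02 0.51 0.03] w0.0006
0.0836 t31.43 p [ 0.5729 -0.1164  0.0852] F [-4.36  1.21 16.02] T [0.09 0.88 0.02] w0.0003
 t34.12 p [0.5  0.02 0.2 ] F [0.87 0.83 0.22] T [ 0.01 -0.01 -0.03] w0.0498
```

View pics/g7.png

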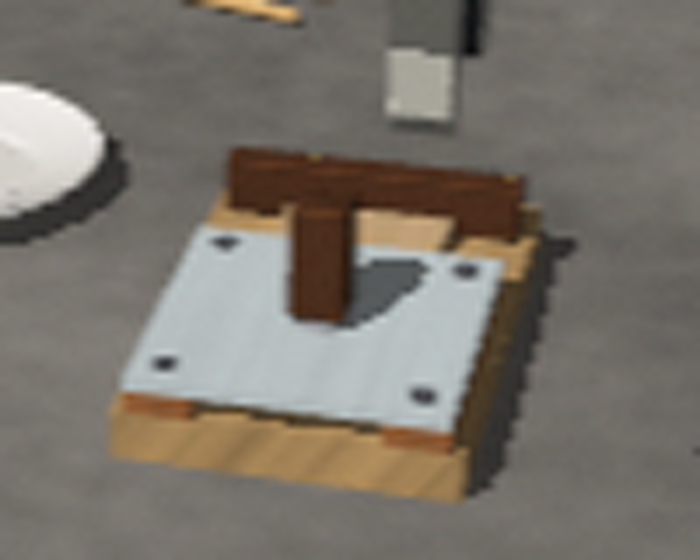

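Contact came at 0.0852 m against 0.085 m expected for a flush collar, and the pin didn't move under 16 N. The gripper is clear, so I'm handing in.

```bash
python3 -c "
from station import *
hand_in();print(sense()['time'])"
```

```text
the job is handed in; nothing more can be done
the job is handed in; nothing more can be done
```

The paper stop is locked: the pin stands through cover, tongue and base with its collar on the cover, and I let go before handing in at about 34 s. `hand_in` reports no verdict, so this rests on my own checks.

**What I did**
- I took the small brown pin out of the block and lowered it through the slot. The tongue's hole was felt at about jig y = -12 mm.
- I dragged the tongue to the slot's inner end, lowered the pin into the base hole and pressed it through the clip until the collar met the cover. The tip was at about 3.0 mm, which is the flush value.

**Last checks**
- **Height:** a light press on the top of the grip met it at 85.2 mm, against 85 mm expected, and it did not move under 16 N.
- **Position:** the side-view network put the grip within 2 mm of the base hole's axis. It put the tip about 2.4 mm off, but that network is only good to about 4 mm. By geometry, the hole allows at most about 0.8 mm.
- **Upright:** the last side picture shows the pin upright and free.
- **Loose objects:** the mug, ink jar and palette plate were found where they started, within the network's error.
- **Forces:** wrist forces stayed at or below about 16 N in every reading I took; readings came only after each step.

**What disagreed or was missing**
- **Clip force:** the clip showed as a sideways push of 5 to 9 N on the pin, with almost no upward resistance.
- **Top camera:** the arm hid the pin from the top camera at the end, so only the side view and touch confirm its final place.

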